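# Show the apprentice the die and its watch

## Robot

A 6-joint arm with a two-finger parallel gripper is mounted at the origin on the work surface. World frame = base frame: x ahead of the robot, y to its left, z up, the work surface at z = 0. Lengths are in m, angles in degrees, forces in N, time in s.
With the tool pointing down it reaches from about 0.3 to 0.75 m from the base axis. Payload 8.5 kg.
Tool frame: the origin (TCP) lies between the finger pads; the fingertips stand 8 mm ahead of it and the grasp point (between the pads) lies 11 mm behind it; y points along the fingers, z is the direction in which the jaws open and shut, and the axes are right-handed (so a half turn about y gives the same grasp; the last joint's range is limited). The gripper opens to 85 mm and grips with 20 to 120 N. Pads are 22 mm wide; open, the fingers measure 114 mm over their backs; the gripper's body (76 mm by 85 mm) begins 54 mm behind the grasp point. The pads swing forward as they close: fully open they stand 13 mm farther back than shut.
Start: joints at [-82.58, 21.807, 74.336, -0, 83.858, -12.336], TCP at [0.186, -0.518, 0.239] pointing down, gripper open.
Joint ranges: [-178.18, 178.18], [-50.72, 133.34], [12.68, 142.11], [-81.47, 261.47], [9.98, 163.14], [-165.26, 165.26]. Speed limits (degrees/s): [136.94, 136.94, 180, 180, 180, 180].

## Interface

Orientations are given as a 3x3 rotation matrix whose columns are the frame's x, y, z axes.
In Python, from rig import env, get_image gives the robot as it stands.
- The arm moves only by the tool move_arm, never from a script. Its argument "targets" is one flat list of numbers, 6 for each row, row after row: the shift along the tool's x, y, z in mm, then the turn, a rotation vector about the tool's x, y, z in rad. A call has exactly 5 rows; each row shifts and turns the commanded pose from where the row before left it, along the tool's axes as they then stand; what a row does not reach is not made up. A row lasts 1/8 s, in which the tool goes at most 62.5 mm and 10.7 degrees, less where a joint would pass 70% of its speed; a pose out of reach is approached as far as the arm can. A call is refused whole if a number of a shift passes 62.5 or a number of a turn 0.188, either way. A call with a gripper value outside its range is refused whole. "hand" is the opening, from -1 (shut) to 1 (fully open), so that 0 is half open, set as the call begins (left out, the last holds). The fingers move at their own pace and stop on an object; "squeeze" is the grip in N (left out, the last holds). Time passes only in rows, so rows that do not move let the fingers close, or fill a call up. It gives the time, the measured TCP pose, the force and the opening at its end, in the units of the state.
- env.observe(): the state, without advancing time (a new reading comes with each control period).
- get_image(name): name is "scene" or "top" or "wrist"; returns a dict with "pixels" (420x560x3 uint8, red, green, blue), "z_map" (420x560 float32, m along the optical axis (not along the pixel's ray), 0 where there is no reading), "intrinsics" (3x3 intrinsics, pixels), "k1" (the pictures are not rectified: a ray, as slopes to the right and down, at radius r is drawn at 1 + k1 r^2 times it, then the intrinsics apply), "R" (3x3) and "t" (3): a world point X has camera coordinates R X + t; the wrist camera has in their place "mount" (4x4, takes a point from camera to tool coordinates, whose origin is the TCP and whose axes are the tool frame's). Camera axes: x right, y down, z forward; pixel columns grow to the right and rows downward; lengths in m; the calibration is good to about 2 mm. A picture is of the moment at which its call begins: read the wrist's pose just before it.
- env.close_job(): hands the job in, once; it reports no verdict.
The state is a dict: "time_s": time; "q": joint angles; "qvel": joint speeds; "joint_efforts": joint torques, N m; "position": TCP position; "tool_rot": TCP orientation; "ft_force": force on the tool from outside, world axes, zero at the start; "wrist_torque": the same for the moment, N m; "grip_width": finger opening in m.
Only numpy, scipy, OpenCV 4.12 (cv2) and the standard library are available. Lean on these libraries where they do the work, as an engineer would, in place of code of your own. Each camera call takes 0.05 s, during which the arm holds its last target.

## Task

Show the apprentice what to press next: with the fingertips, push the sliding wooden cover of the die case fully open, then point at the brass die that stands inside, then at the gold-rimmed watch it is for. To point, bring the fingertips straight above the middle of the thing, a finger's width or so clear of it, and dwell there for at least one second. Do not touch any die or watch, do not point closely at the other dies or the steel watch, and leave the oil pot and the screwdriver where they are.

Things in the scene. Friction and masses are not known exactly. Their poses are not given: they have to be found in the camera images.
- case: wooden die case fixed on the bench, 150 x 320 x 62 mm (x, y, z in its own frame), origin at the centre of its underside. Its -y half is an open bay, 126 mm (x) by 148 mm (y), its middle 74 mm from the origin towards -y; its +y half is closed on top. The bay's wooden insert holds four dies in four holes, 60 mm apart in x and y, die tops 10 mm below the 62 mm high rim. Two small brass latches on its front
- cover (a joint): flat light-wood cover that slides along the case's +y axis on the rim, hiding the bay when shut; 146 x 155 x 6 mm, its top 69 mm above the bench. Value in m: 0 = shut over the bay, 0.15 = fully open against its end stop. Sliding friction about 1.5 N, stays where it is left
- cover_push (a point): centre of the upright push face of the dark wooden ridge across the middle of the cover; the point moves with the cover and its axes are parallel to the case's. The face is 100 mm long (along case x) and 35 mm high, from 69 to 104 mm above the bench, and looks to case -y; push it towards +y. Behind it the ridge is 12 mm thick and slopes down to the cover over about 50 mm
- die_brass: the die to point at: round brass head 25 mm across and 22 mm high on a 10 mm steel stem, 40 mm tall in all, standing upright in one of the four holes. Origin at the foot of the stem, z up
- die_brass_top (a point): centre of the brass die's top face, 52 mm above the bench, 40 mm above its origin
- die_steel_top (a point): centre of the top face of the bare steel die
- die_blue_top (a point): centre of the top face of the blue plastic die
- die_black_top (a point): centre of the top face of the black plastic die
- die_steel: head of bare steel; a round press die, same shape as the brass one, standing in another hole of the case. Origin at the foot of its stem, z up, top 40 mm above
- die_blue: head of blue plastic; a round press die, same shape as the brass one, standing in another hole of the case. Origin at the foot of its stem, z up, top 40 mm above
- die_black: head of black plastic; a round press die, same shape as the brass one, standing in another hole of the case. Origin at the foot of its stem, z up, top 40 mm above
- watch_gold: the watch to point at: gold-rimmed watch head 40 mm across with a white dial, lying dial up on a round black cushion 60 mm across; 31 mm tall in all, loose on the bench. Origin at the centre of the underside, z up
- watch_gold_top (a point): centre of the gold watch's dial, 31 mm above the bench
- watch_steel: the other watch, the same but with a steel rim. Origin at the centre of the underside
- watch_steel_top (a point): centre of the steel watch's dial, 31 mm above the bench
- oil_pot: small amber glass pot with a red cap, 40 mm across and 50 mm tall, loose on the bench; origin at the centre of the underside
- screwdriver: screwdriver 130 mm long lying along its x axis, loose on the bench; origin near its middle, on the underside
Mind the look-alikes: they are no part of the job. Leave any green or purple look-alike of the watch_gold alone.

How it is judged (in metres and radians):
On the way, in this order (a step that is already met when the one before it is completed fails the run):
1. the cover is pushed fully open (within 15 mm of its stop) (value of joint cover above 0.135 m), for 0.2 s.
2. the fingertips dwell just above the brass die, with the cover open (horizontal distance between the grasp point and die_brass_top below 0.015 m and z of the grasp point in the frame of die_brass_top between 0.019 and 0.062 m and value of joint cover above 0.135 m), for 0.8 s.
3. the fingertips dwell just above the gold-rimmed watch (horizontal distance between the grasp point and watch_gold_top below 0.018 m and z of the grasp point in the frame of watch_gold_top between 0.019 and 0.062 m), for 0.8 s.
At the end, for the whole second after the job is handed in: Both were pointed at in order (0.8 s or more, tips up to about 43 mm above, within 15 mm sideways of the die's middle, 18 mm of the watch's); the cover is within 15 mm of fully open; dies and watches within 6 mm, oil pot and screwdriver within 10 mm of their starts (value of joint cover above 0.135 m and distance of each of die_brass, die_steel, die_blue, die_black, watch_gold, watch_steel from where it was at the start of the episode below 0.006 m and distance of each of oil_pot, screwdriver from where it was at the start of the episode below 0.01 m); the robot touches nothing.
It fails at once if a die or a watch is touched by the robot (over 0.3 N) (contact force between any of the fingers, the arm and die_brass above 0.3 N or contact force between any of the fingers, the arm and die_steel above 0.3 N or contact force between any of the fingers, the arm and die_blue above 0.3 N or contact force between any of the fingers, the arm and die_black above 0.3 N or contact force between any of the fingers, the arm and watch_gold above 0.3 N or contact force between any of the fingers, the arm and watch_steel above 0.3 N).
It fails at once if a die or a watch is shifted or lifted by more than 6 mm, or the oil pot or screwdriver by more than 10 mm (not (distance of each of die_brass, die_steel, die_blue, die_black, watch_gold, watch_steel from where it was at the start of the episode below 0.006 m and distance of each of oil_pot, screwdriver from where it was at the start of the episode below 0.01 m)).
It fails at once if with the cover open, the fingertips are closely over a wrong die (within 12 mm of its axis and about 30 mm of its top) ((horizontal distance between the grasp point and die_steel_top below 0.012 m and z of the grasp point in the frame of die_steel_top between -0.02 and 0.05 m and value of joint cover above 0.135 m) or (horizontal distance between the grasp point and die_blue_top below 0.012 m and z of the grasp point in the frame of die_blue_top between -0.02 and 0.05 m and value of joint cover above 0.135 m) or (horizontal distance between the grasp point and die_black_top below 0.012 m and z of the grasp point in the frame of die_black_top between -0.02 and 0.05 m and value of joint cover above 0.135 m)).
It fails at once if the fingertips are closely over the steel watch (within 15 mm of its middle and about 30 mm of its dial) (horizontal distance between the grasp point and watch_steel_top below 0.015 m and z of the grasp point in the frame of watch_steel_top between -0.02 and 0.05 m).
It also fails if it takes over 51 s, if anything falls off the work surface, if the arm or the gripper's body presses on something with over 40 N, if the wrist force passes 120 N, or if a joint passes its speed limit or range.

## Working session

There is one attempt and no reset: what is moved stays moved. The work goes in short steps, Python scripts to look and compute and a tool call to move; the robot and the scene stay as the last step left them, time stands still between calls to the robot, and variables do not carry over. Pictures are saved under pics/ and viewed, and the job is handed in when it is done.

Besides the shell and the picture viewer there is one more tool, called after "Request:" by a JSON object that holds its "op" and its "data". move_arm: Moves the arm, as the interface text tells. Its arguments: {"type":"object","properties":{"targets":{"type":"array"},"hand":{"type":"number"},"squeeze":{"type":"number"}},"required":["targets"]}

```bash
mkdir -p pics
cat > h.py <<'E'
import numpy as np,cv2
from rig import env,get_image
def cap(n,f):
    s=env.observe(); im=get_image(n); cv2.imwrite('pics/'+f,im['pixels'][:,:,::-1]); np.save('pics/'+f+'.npy',{'im':im,'s':s},allow_pickle=True); return im,s
def load(f):
    d=np.load('pics/'+f+'.npy',allow_pickle=True).item(); return d['im'],d['s']
def pose(im,s):
    if 'mount' in im:
        M=np.array(im['mount']); Rt=np.array(s['tool_rot']); return Rt@M[:3,:3], Rt@M[:3,3]+np.array(s['position'])
    R=np.array(im['R']); return R.T, -R.T@np.array(im['t'])
def ray(im,s,uv):
    K=np.array(im['intrinsics'],float);k=im['k1']
    p=cv2.undistortPoints(np.array(uv,float).reshape(-1,1,2),K,np.array([k,0,0,0.]),).reshape(-1,2)
    R,c=pose(im,s); return c,(R@np.c_[p,np.ones(len(p))].T).T
def onz(im,s,uv,z):
    c,d=ray(im,s,uv); return c+d*((z-c[2])/d[:,2])[:,None]
def proj(im,s,X):
    R,c=pose(im,s);K=np.array(im['intrinsics'],float)
    return cv2.projectPoints(np.array(X,float).reshape(-1,3),cv2.Rodrigues(R.T)[0],-R.T@c,K,np.array([im['k1'],0,0,0.]))[0].reshape(-1,2)
def depthpts(im,s,uv):
    c,d=ray(im,s,uv); z=np.array([im['z_map'][int(round(v)),int(round(u))] for u,v in uv]); return c+d*z[:,None]
E
python3 - <<'E'
from h import *
for n in('scene','top','wrist'): im,s=cap(n,n+'1.png')
print(s, im['mount'])
E
```

```text
{'time_s': 0.1, 'q': array([-8.25790490e+01,  2.18379767e+01,  7.43783770e+01,  1.01353297e-03,
        8.38601998e+01, -1.23340387e+01]), 'qvel': array([-0.02501076, -0.08263891, -0.10146606, -0.05647732,  0.05223682,
       -0.05589596]), 'joint_efforts': array([ 3.90977541e-03, -4.49220908e+01, -2.31653023e+01, -1.42330009e-04,
        3.67820874e-03,  7.24771240e-06]), 'position': array([ 0.18588368, -0.51736804,  0.23877756]), 'tool_rot': array([[-9.41147251e-01, -1.55128859e-04,  3.37996787e-01],
       [-3.37996687e-01,  1.32719030e-03, -9.41146364e-01],
       [-3.02587097e-04, -9.99999107e-01, -1.30151455e-03]]), 'ft_force': array([-0.42924532, -0.21157145,  0.49172784]), 'wrist_torque': array([ 0.04168035,  0.01160929, -0.0584369 ]), 'grip_width': 0.08564458016535073} [[ 4.88812389e-05  9.56106189e-01  2.93020395e-01 -7.45249959e-02]
 [-5.08412683e-04 -2.93020334e-01  9.56106074e-01 -1.33981715e-01]
 [ 9.99999870e-01 -1.95710935e-04  4.71773316e-04  7.60122136e-04]
 [ 0.00000000e+00  0.00000000e+00  0.00000000e+00  1.00000000e+00]]
```

View pics/scene1.png

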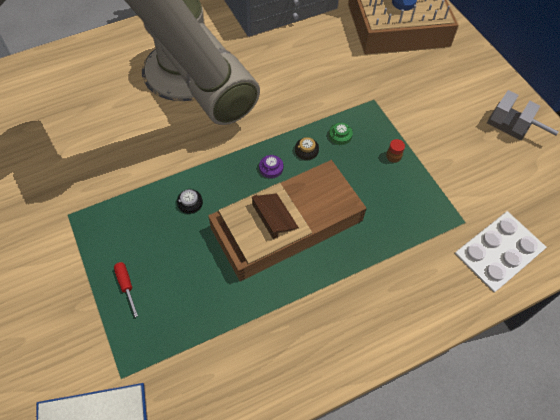

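View pics/top1.png

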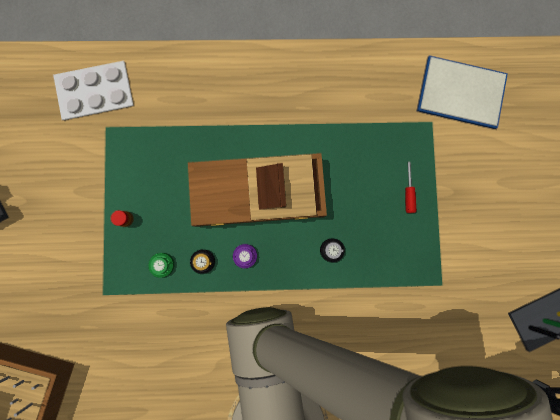

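View pics/wrist1.png

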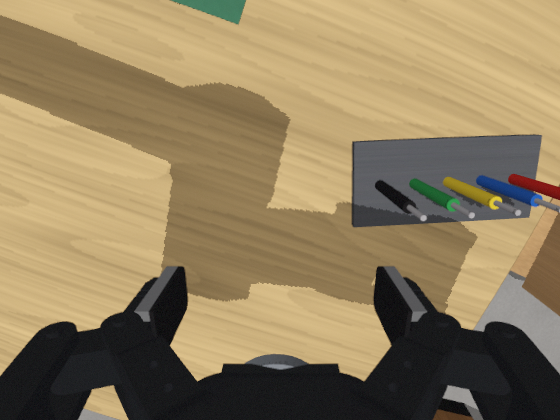

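The case's closed half is to the left (+y) in the top view, with the cover's ridge near pixel (272,187). The gold watch is at (202,262), purple at (245,256), green at (161,265) and the steel watch at (333,250). Now I'll measure them.

Run:
```python
from h import *
im,s=load('top1.png'); px=im['pixels']
for nm,uv,z in [('gold',(202,262),.031),('purple',(245,256),.031),('green',(161,265),.031),('steel',(333,250),.031),('cap',(121,218),.05)]:
    print(nm,onz(im,s,[uv],z)[0].round(4),depthpts(im,s,[uv])[0].round(4))
c=px[135:235,170:345]; cv2.imwrite('pics/topz.png',cv2.resize(c[:,:,::-1],None,fx=4.5,fy=4.5,interpolation=cv2.INTER_CUBIC))
im2,s2=load('scene1.png')
c=im2['pixels'][150:285,195:375]; cv2.imwrite('pics/scz.png',cv2.resize(c[:,:,::-1],None,fx=4.4,fy=4.4,interpolation=cv2.INTER_CUBIC))
# gold watch: white dial centroid in both views
for I,S,b in((im,s,(188,248,218,277)),(im2,s2,(293,133,322,162)),(im,s,(318,235,350,265))):
    x0,y0,x1,y1=b; r=I['pixels'][y0:y1,x0:x1]; h=cv2.cvtColor(r,cv2.COLOR_RGB2HSV)
    for n,m in(('dial',(h[...,1]<60)&(h[...,2]>140)),('rim+dial',(h[...,2]>110)&((h[...,0]<35)|(h[...,1]<60)))):
        v,u=np.nonzero(m)
        if len(u):print(n,len(u),u.mean()+x0,v.mean()+y0,onz(I,S,[(u.mean()+x0,v.mean()+y0)],.031)[0].round(4))
# depth map heights over case (top)
vv,uu=np.mgrid[140:235,175:345]; P=depthpts(im,s,np.c_[uu.ravel(),vv.ravel()]).reshape(95,170,3)
for r in (25,35,45,55,65): print(r+140,[(int(c+175),round(float(P[r,c,1]),3),round(float(P[r,c,2])*1000)) for c in range(60,155,4)])
```

```text
gold [0.3986 0.1739 0.031 ] [0.3986 0.1738 0.0315]
purple [0.4102 0.0707 0.031 ] [0.4101 0.0707 0.0303]
green [0.3941 0.2714 0.031 ] [0.394  0.2718 0.0297]
steel [ 0.4191 -0.1429  0.031 ] [ 0.4191 -0.1427  0.0322]
cap [0.5077 0.3601 0.05  ] [0.5077 0.36   0.0501]
dial 78 200.53846153846155 261.61538461538464 [0.3996 0.1774 0.031 ]
rim+dial 211 200.6777251184834 261.5687203791469 [0.3997 0.1771 0.031 ]
dial 64 307.046875 143.28125 [0.4009 0.1741 0.031 ]
rim+dial 165 306.969696969697 143.5151515151515 [0.4015 0.1736 0.031 ]
dial 171 333.0292397660819 250.04093567251462 [ 0.419 -0.143  0.031]
rim+dial 197 333.2335025380711 250.11675126903555 [ 0.4188 -0.1435  0.031 ]
165 [(235, 0.089, 62), (239, 0.08, 60), (243, 0.07, 61), (247, 0.06, 67), (251, 0.051, 67), (255, 0.041, 70), (259, 0.032, 68), (263, 0.022, 68), (267, 0.013, 71), (271, 0.003, 93), (275, -0.006, 95), (279, -0.015, 102), (283, -0.025, 67), (287, -0.035, 69), (291, -0.044, 70), (295, -0.054, 68), (299, -0.063, 68), (303, -0.073, 65), (307, -0.082, 69), (311, -0.092, 67), (315, -0.106, 29), (319, -0.112, 62), (323, -0.13, 0),
[... 1113 characters left out ...]
 91), (279, -0.013, 97), (283, -0.022, 102), (287, -0.033, 68), (291, -0.043, 65), (295, -0.052, 69), (299, -0.061, 71), (303, -0.071, 70), (307, -0.08, 70), (311, -0.089, 69), (315, -0.104, 30), (319, -0.111, 47), (323, -0.119, 63), (327, -0.138, 0)]
205 [(235, 0.091, 59), (239, 0.081, 62), (243, 0.072, 60), (247, 0.062, 61), (251, 0.052, 69), (255, 0.043, 68), (259, 0.011, 978), (263, 0.024, 75), (267, 0.015, 78), (271, 0.005, 85), (275, -0.004, 93), (279, -0.013, 95), (283, -0.021, 105), (287, -0.032, 69), (291, -0.042, 69), (295, -0.051, 66), (299, -0.06, 69), (303, -0.07, 70), (307, -0.08, 65), (311, -0.089, 71), (315, -0.098, 70), (319, -0.112, 36), (323, -0.118, 60), (327, -0.137, 3)]
```

View pics/topz.png

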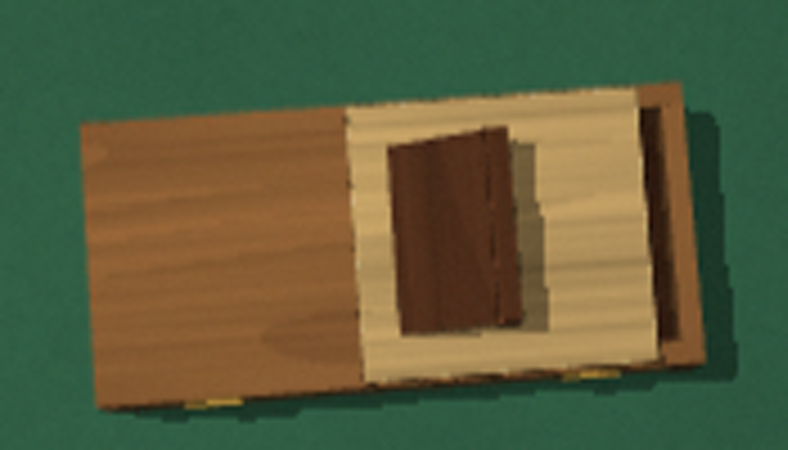

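View pics/scz.png

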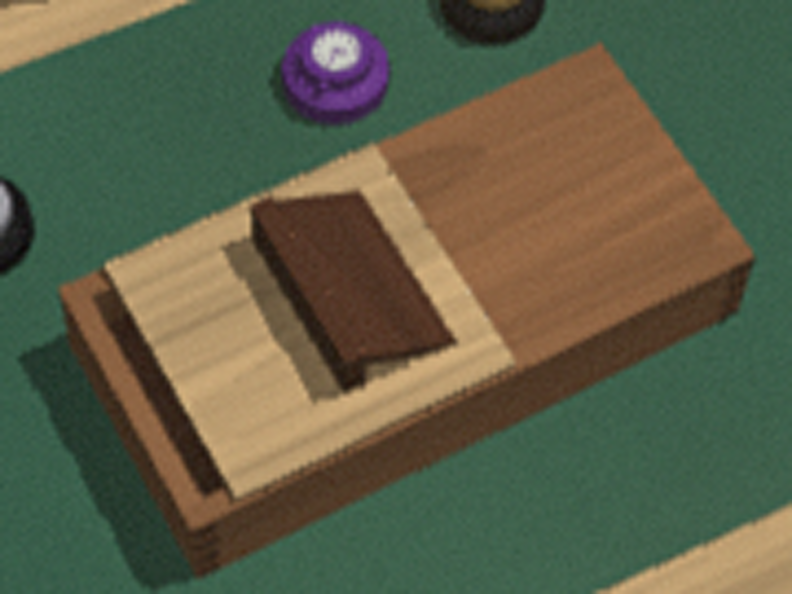

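Run:
```python
from h import *
im,s=load('top1.png'); im2,s2=load('scene1.png')
q=np.array([(81,125),(682,84),(705,362),(97,403)])/4.5+[170,135]-.4
P=onz(im,s,q,.062); print(P.round(4)); 
q2=np.array([(601,44),(753,258),(203,528),(62,290)])/4.4+[195,150]-.4
P2=onz(im2,s2,q2,.062); print(P2.round(4)) # (+y,-x),(+y,+x),(-y,+x),(-y,-x)
for A in (P,P2): print('sides',np.linalg.norm(A-np.roll(A,-1,0),axis=1).round(3),'c',A.mean(0).round(4))
# axis
y=(P[0]+P[3]-P[1]-P[2]); y2=P2[0]+P2[1]-P2[2]-P2[3]
for a in(y,y2): print(np.degrees(np.arctan2(-a[0],a[1])))
# ridge top/face edges, cover edges
f=np.array([(508,126),(521,325)])/4.5+[170,135]-.4; print('ridge front top/face foot',onz(im,s,f,.104).round(4),onz(im,s,f,.069).round(4))
f=np.array([(486,130),(499,328)])/4.5+[170,135]-.4; print('line',onz(im,s,f,.104).round(4))
f=np.array([(637,88),(658,360),(345,107),(364,383)])/4.5+[170,135]-.4; print('cover',onz(im,s,f,.069).round(4))
R,c=pose(im,s);print('cam',c)
```

```text
[[ 0.6355  0.201   0.062 ]
 [ 0.6515 -0.118   0.062 ]
 [ 0.5026 -0.125   0.062 ]
 [ 0.4886  0.1933  0.062 ]]
[[ 0.4879  0.1913  0.062 ]
 [ 0.6378  0.1977  0.062 ]
 [ 0.6549 -0.1148  0.062 ]
 [ 0.5057 -0.1267  0.062 ]]
sides [0.319 0.149 0.319 0.147] c [0.5696 0.0378 0.062 ]
sides [0.15  0.313 0.15  0.319] c [0.5716 0.0369 0.062 ]
2.6975291669677284
3.1593694960120504
ridge front top/face foot [[ 0.6221 -0.0228  0.104 ]
 [ 0.5207 -0.0267  0.104 ]] [[ 0.6292 -0.0242  0.069 ]
 [ 0.5237 -0.0283  0.069 ]]
line [[ 0.6203 -0.0116  0.104 ]
 [ 0.5195 -0.0157  0.104 ]]
cover [[ 0.6482 -0.093   0.069 ]
 [ 0.5038 -0.0994  0.069 ]
 [ 0.641   0.0614  0.069 ]
 [ 0.4954  0.0541  0.069 ]]
cam [0.44562122 0.01135234 0.97825464]
```

Case centre is about (0.570, 0.0375), yaw about 2.8°. The cover is about 19 mm open, with the push face at y≈-0.025. I'll shut the hand, turn it square to the case and approach high.

Request:
{"op": "move_arm", "data": {"targets": [0,0,0,0,0.148,0,0,0,0,0,0.149,0,-34,0,-35,0,0,0,-34,0,-35,0,0,0,-34,0,-35,0,0,0], "hand": -1, "squeeze": 40}}

```text
time_s: 0.78
position: [0.2835, -0.4066, 0.2391]
tool_rot: [[-0.999, -0.0, 0.047], [-0.047, 0.0, -0.999], [0.0, -1.0, -0.0]]
ft_force: [0.3, -0.9, 0.3]
grip_width: 0.0002
```

Request:
{"op": "move_arm", "data": {"targets": [-34,0,-35,0,0,0,-34,0,-35,0,0,0,-34,0,-35,0,0,0,-34,0,-35,0,0,0,-34,0,-35,0,0,0]}}

```text
time_s: 1.4
position: [0.445, -0.2235, 0.2392]
tool_rot: [[-0.999, -0.0, 0.048], [-0.048, 0.0, -0.999], [0.0, -1.0, -0.0]]
ft_force: [0.5, -1.5, -0.2]
grip_width: 0.0001
```

Request:
{"op": "move_arm", "data": {"targets": [-34,0,-35,0,0,0,-34,0,-35,0,0,0,-34,0,-35,0,0,0,0,0,0,0,0,0,0,0,0,0,0,0]}}

```text
time_s: 2.02
position: [0.5407, -0.1154, 0.239]
tool_rot: [[-0.999, -0.001, 0.048], [-0.048, 0.0, -0.999], [0.001, -1.0, -0.0]]
ft_force: [-0.2, 0.4, 0.2]
grip_width: -0.0005
```

Request:
{"op": "move_arm", "data": {"targets": [-34,0,-40,0,0,0,0,45,0,0,0,0,0,45,0,0,0,0,0,20,0,0,0,0,0,0,0,0,0,0]}}

```text
time_s: 2.65
position: [0.5721, -0.0746, 0.1283]
tool_rot: [[-0.999, -0.003, 0.046], [-0.046, 0.001, -0.999], [0.003, -1.0, -0.001]]
ft_force: [1.0, -0.0, -0.5]
grip_width: 0.0
```

Run:
```python
from h import *
im,s=cap('wrist','w2.png'); im,s=cap('scene','s2.png'); print(s['position'],s['ft_force'])
c=im['pixels'][130:290,190:380];cv2.imwrite('pics/s2z.png',cv2.resize(c[:,:,::-1],None,fx=3.7,fy=3.7))
```

```text
[ 0.57284213 -0.07462627  0.12962306] [ 0.16125611 -0.20036503  1.83378994]
```

View pics/w2.png

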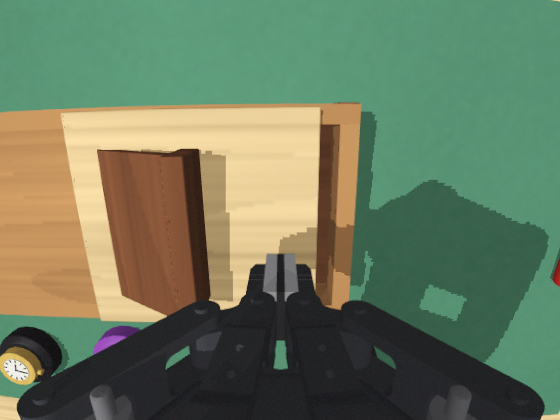

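View pics/s2z.png

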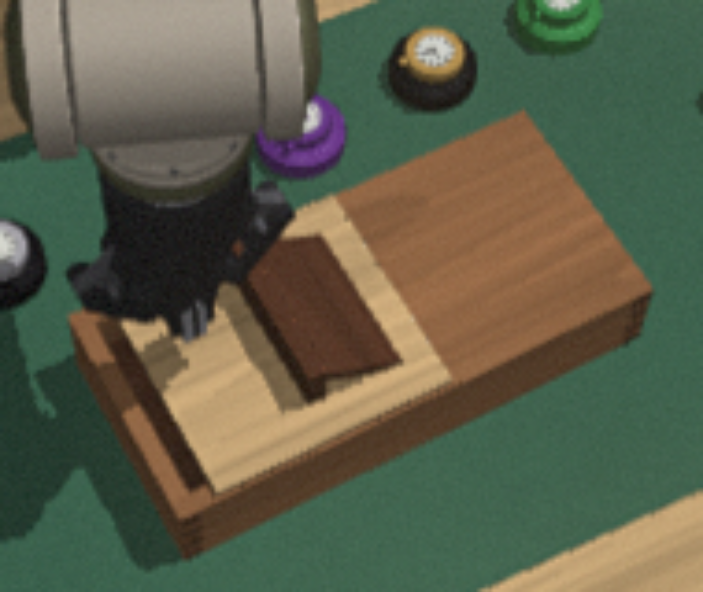

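Run:
```python
from h import *
im,s=load('w2.png'); 
vv,uu=np.mgrid[0:420:2,0:560:2]; uv=np.c_[uu.ravel(),vv.ravel()]
P=depthpts(im,s,uv); T=(P-s['position'])@np.array(s['tool_rot'])*1000
z=np.array([im['z_map'][v,u] for u,v in uv])
m=(z>0)&(P[:,2]>.112)&(abs(T[:,2])<90)&(abs(T[:,0])<60)
for a in range(-90,90,10):
    k=m&(T[:,2]>=a)&(T[:,2]<a+10)
    if k.sum()>3: print(a,k.sum(),'lowest tool y',T[k,1].max().round(1),np.percentile(T[k,1],90).round(1),'x',T[k,0].min().round(),T[k,0].max().round())
# ridge
k=(P[:,2]>.098)&(P[:,2]<.108); print('ridge top',k.sum(),P[k].min(0).round(3),P[k].max(0).round(3))
```

```text
-70 11 lowest tool y -75.8 -77.1 x -12.0 -11.0
-60 483 lowest tool y -62.5 -70.7 x -15.0 -9.0
-50 930 lowest tool y -51.6 -62.3 x -14.0 3.0
-40 1211 lowest tool y -39.2 -49.1 x -13.0 9.0
-30 788 lowest tool y -34.4 -43.6 x -14.0 9.0
-20 926 lowest tool y 1.0 -38.4 x -21.0 -3.0
-10 1460 lowest tool y 4.2 -19.7 x -21.0 11.0
0 1400 lowest tool y 4.2 -20.2 x -21.0 11.0
10 1094 lowest tool y 1.9 -36.4 x -21.0 -6.0
20 720 lowest tool y -33.7 -42.8 x -15.0 8.0
30 1126 lowest tool y -37.4 -47.1 x -13.0 9.0
40 1022 lowest tool y -49.5 -60.7 x -13.0 8.0
50 567 lowest tool y -63.5 -69.4 x -15.0 -5.0
60 52 lowest tool y -74.8 -76.2 x -13.0 -10.0
ridge top 916 [ 0.536 -0.029  0.098] [ 0.624 -0.011  0.105]
```

Request:
{"op": "move_arm", "data": {"targets": [0,20,0,0,0,0,0,17,0,0,0,0,0,0,0,0,0,0,0,0,-10,0,0,0,0,0,-10,0,0,0]}}

```text
time_s: 3.38
position: [0.5725, -0.053, 0.0934]
tool_rot: [[-0.999, 0.002, 0.048], [-0.048, -0.0, -0.999], [-0.002, -1.0, 0.001]]
ft_force: [0.1, -0.3, 0.3]
grip_width: -0.0
```

Request:
{"op": "move_arm", "data": {"targets": [0,0,-8,0,0,0,0,0,-8,0,0,0,0,0,-8,0,0,0,0,0,-8,0,0,0,0,0,-8,0,0,0]}}

```text
time_s: 4.0
position: [0.5703, -0.0132, 0.0924]
tool_rot: [[-0.999, 0.0, 0.048], [-0.048, -0.0, -0.999], [-0.0, -1.0, 0.0]]
ft_force: [0.6, -1.2, 2.0]
grip_width: -0.0004
```

Run:
```python
from h import *
im,s=cap('scene','s3.png'); print(s['position'],s['ft_force'])
c=im['pixels'][130:290,190:380];cv2.imwrite('pics/s3z.png',cv2.resize(c[:,:,::-1],None,fx=3.7,fy=3.7))
```

```text
[ 0.57030515 -0.01323899  0.09239402] [ 0.56861414 -1.19006962  2.00024425]
```

View pics/s3z.png

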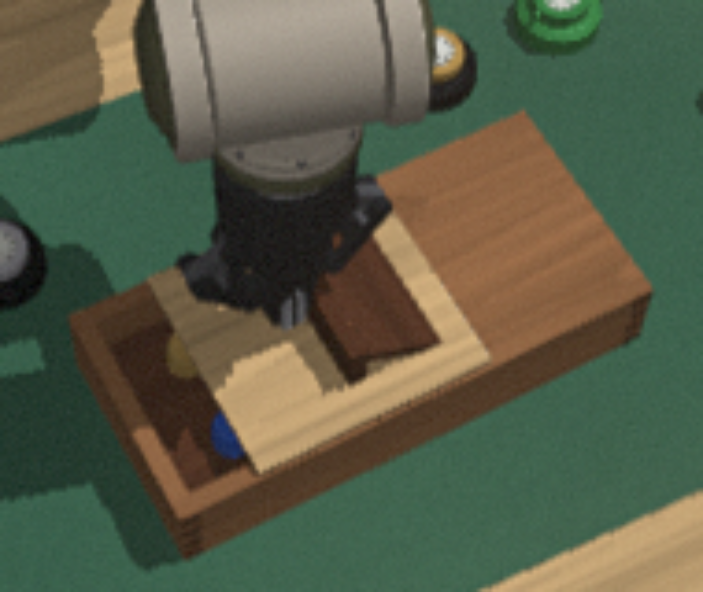

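The cover slides ahead of the tips. Brass shows at zoomed (182,355) and blue at (230,435). I'll keep pushing.

Request:
{"op": "move_arm", "data": {"targets": [0,0,-9,0,0,0,0,0,-9,0,0,0,0,0,-9,0,0,0,0,0,-9,0,0,0,0,0,-9,0,0,0]}}

```text
time_s: 4.68
position: [0.568, 0.0319, 0.0923]
tool_rot: [[-0.999, -0.0, 0.048], [-0.048, 0.0, -0.999], [0.0, -1.0, -0.0]]
ft_force: [-1.2, -1.9, 1.0]
grip_width: -0.0002
```

Request:
{"op": "move_arm", "data": {"targets": [0,0,-9,0,0,0,0,0,-9,0,0,0,0,0,-9,0,0,0,0,0,-9,0,0,0,0,0,-9,0,0,0]}}

```text
time_s: 5.3
position: [0.5658, 0.0768, 0.0922]
tool_rot: [[-0.999, -0.0, 0.048], [-0.048, -0.0, -0.999], [0.0, -1.0, -0.0]]
ft_force: [-2.0, -1.8, 0.5]
grip_width: -0.0002
```

Request:
{"op": "move_arm", "data": {"targets": [0,0,-3,0,0,0,0,0,-2,0,0,0,0,0,-2,0,0,0,0,0,-2,0,0,0,0,0,0,0,0,0]}}

```text
time_s: 5.92
position: [0.5657, 0.0854, 0.0923]
tool_rot: [[-0.999, 0.0, 0.048], [-0.048, 0.0, -0.999], [-0.0, -1.0, -0.0]]
ft_force: [0.0, -0.9, 0.8]
grip_width: -0.0
```

Run:
```python
from h import *
im,s=cap('scene','s4.png'); print(s['position'],s['ft_force'])
c=im['pixels'][110:290,190:400];cv2.imwrite('pics/s4z.png',cv2.resize(c[:,:,::-1],None,fx=3.3,fy=3.3))
im,s=cap('wrist','w4.png');im,s=cap('top','t4.png');
c=im['pixels'][135:300,150:345]; cv2.imwrite('pics/t4z.png',cv2.resize(c[:,:,::-1],None,fx=3.6,fy=3.6))
```

```text
[0.56565451 0.0853683  0.09234318] [ 0.00802612 -0.94013114  0.76384128]
```

View pics/s4z.png

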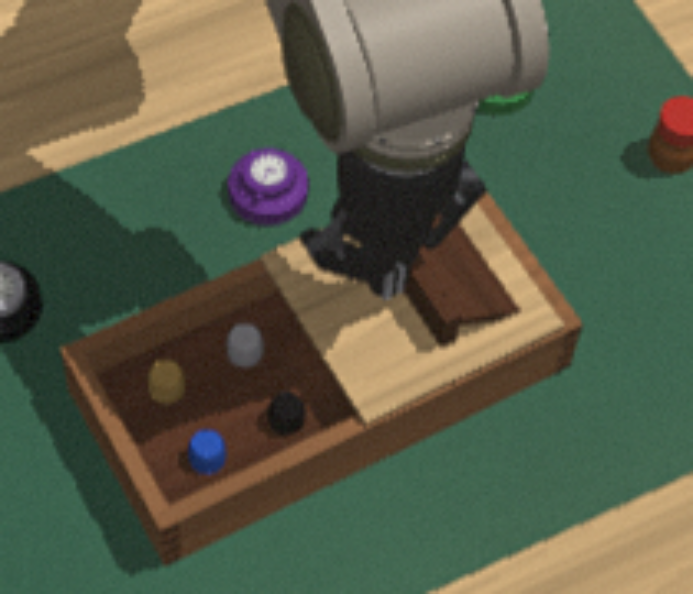

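View pics/t4z.png

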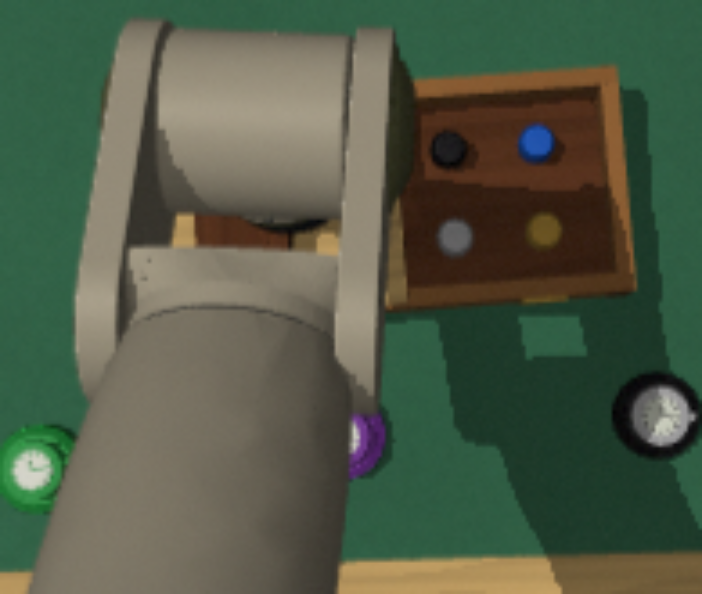

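All four dies are visible. Now I'll measure the cover opening and the die positions.

Run:
```python
from h import *
im2,s2=load('s4.png'); im,s=load('t4.png')
e=np.array([-.049,.9988])
p=onz(im2,s2,np.array([(265,258),(362,424)])/3.3+[190,110]-.4,.069); print('edge',p.round(4),'along case y',((p[:,:2]-[.5705,.0375])@e).round(4))
p=onz(im2,s2,np.array([(581,326),(487,195)])/3.3+[190,110]-.4,.066); print('far',((p[:,:2]-[.5705,.0375])@e).round(4))
for n,t,q in(('brass',(545,231),(167,373)),('steel',(456,238),(246,336)),('blue',(538,143),(208,443)),('black',(450,149),(287,405))):
    print(n,onz(im,s,[np.array(t)/3.6+[150,135]-.4],.052)[0].round(4),onz(im2,s2,[np.array(q)/3.3+[190,110]-.4],.052)[0].round(4))
c=np.array([.5705,.0375])
ex=np.array([.9988,.049])
print('expected brass',c-.104*e-.03*ex,'blue',c-.104*e+.03*ex,c-.044*e-.03*ex)
# top refined centroid
r=im['pixels']; h=cv2.cvtColor(r,cv2.COLOR_RGB2HSV); print(h[199,301],h[201,276],h[185,301])
m=(h[...,0]>20)&(h[...,0]<32)&(h[...,2]>70); m[:190]=0;m[208:]=0;m[:,:293]=0;m[:,311:]=0
v,u=np.nonzero(m);print(len(u),u.mean(),v.mean())
```

```text
edge [[0.5016 0.0249 0.069 ]
 [0.6442 0.0275 0.069 ]] along case y [-0.0092 -0.0136]
far [0.1545 0.1547]
brass [ 0.5438 -0.067   0.052 ] [ 0.5466 -0.069   0.052 ]
steel [ 0.5404 -0.0076  0.052 ] [ 0.5432 -0.0089  0.052 ]
blue [ 0.6032 -0.0641  0.052 ] [ 0.6061 -0.0657  0.052 ]
black [ 0.6003 -0.005   0.052 ] [ 0.6028 -0.0066  0.052 ]
expected brass [ 0.545632  -0.0678452] blue [ 0.60556   -0.0649052] [ 0.542692  -0.0079172]
[ 21 180 105] [ 0  0 96] [ 10 172  86]
30 300.56666666666666 198.36666666666667
```

The edge sits at about -11 mm, so the opening is about 0.14 m. I'll push on gently to the stop.

Request:
{"op": "move_arm", "data": {"targets": [0,0,-2,0,0,0,0,0,-2,0,0,0,0,0,-2,0,0,0,0,0,0,0,0,0,0,0,0,0,0,0]}}

```text
time_s: 6.7
position: [0.5656, 0.0882, 0.0925]
tool_rot: [[-0.999, 0.0, 0.047], [-0.047, -0.005, -0.999], [-0.0, -1.0, 0.005]]
ft_force: [-0.1, -17.4, -0.5]
grip_width: -0.0005
```

Request:
{"op": "move_arm", "data": {"targets": [0,0,-1,0,0,0,0,0,-1,0,0,0,0,0,-1,0,0,0,0,0,0,0,0,0,0,0,0,0,0,0]}}

```text
time_s: 7.32
position: [0.5656, 0.0885, 0.0925]
tool_rot: [[-0.999, 0.0, 0.047], [-0.047, -0.01, -0.999], [0.0, -1.0, 0.01]]
ft_force: [-1.3, -32.4, 1.0]
grip_width: -0.0001
```

At the stop, with 32 N against the tips. Next I'll back off, rise and go high to the brass die.

Request:
{"op": "move_arm", "data": {"targets": [0,0,12,0,0,0,0,-20,12,0,0,0,0,-40,0,0,0,0,14,0,30,0,0,0,14,0,30,0,0,0]}}

```text
time_s: 7.95
position: [0.5409, 0.0088, 0.1527]
tool_rot: [[-0.999, 0.001, 0.049], [-0.049, 0.0, -0.999], [-0.001, -1.0, -0.0]]
ft_force: [0.8, 0.2, -0.1]
grip_width: 0.0001
```

Request:
{"op": "move_arm", "data": {"targets": [0,0,30,0,0,0,0,0,30,0,0,0,0,0,10,0,0,0,0,0,0,0,0,0,0,0,0,0,0,0]}}

```text
time_s: 8.57
position: [0.5444, -0.0599, 0.1523]
tool_rot: [[-0.999, -0.0, 0.049], [-0.049, 0.0, -0.999], [0.0, -1.0, -0.0]]
ft_force: [-0.1, 0.0, -0.5]
grip_width: -0.0002
```

Run:
```python
from h import *
im,s=cap('wrist','w5.png'); print(s['position'],s['ft_force'])
im2,s2=cap('scene','s5.png');c=im2['pixels'][110:290,190:400];cv2.imwrite('pics/s5z.png',cv2.resize(c[:,:,::-1],None,fx=3.3,fy=3.3))
```

```text
[ 0.54440899 -0.05990259  0.15228129] [-0.0715803   0.0426716  -0.51324427]
```

View pics/w5.png

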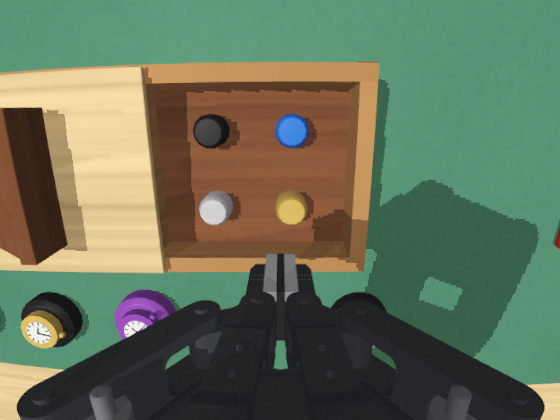

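View pics/s5z.png

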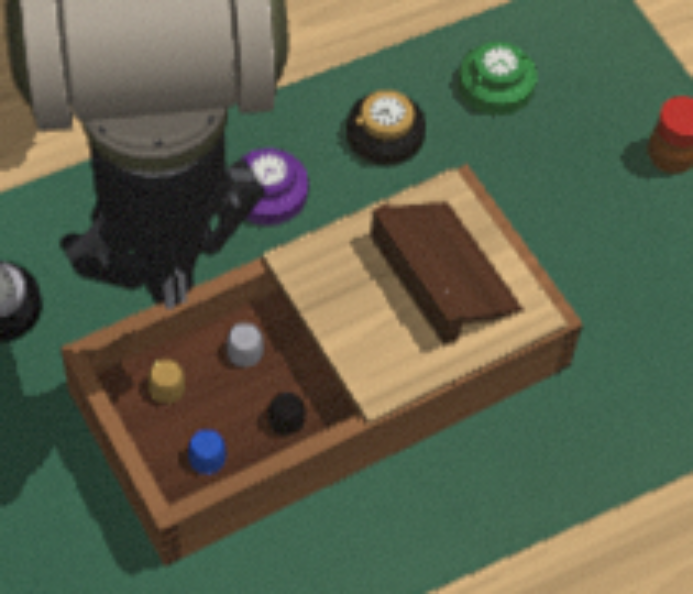

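Run:
```python
from h import *
im,s=load('w5.png'); h=cv2.cvtColor(im['pixels'],cv2.COLOR_RGB2HSV)
for n,b in (('brass',(270,180,315,225)),('gold dial',(18,312,70,350))):
    x0,y0,x1,y1=b;print(h[200,291] if n=='brass' else h[335,40])
for uv,z in(((291,201),.052),((215,201),.052),((292,127),.052),((41,333),.031)): print(uv,onz(im,s,[uv],z)[0].round(4),depthpts(im,s,[uv])[0].round(4))
im2,s2=load('s5.png')
p=onz(im2,s2,np.array([(266,256),(367,423)])/3.3+[190,110]-.4,.069);print(p.round(4))
for uv in((388,109),):print('gold',onz(im2,s2,[np.array(uv)/3.3+[190,110]-.4],.031))
```

```text
[ 22 140 213]
[ 30   8 242]
(291, 201) [ 0.5547 -0.0684  0.052 ] [ 0.5547 -0.0684  0.052 ]
(215, 201) [ 0.552  -0.0113  0.052 ] [ 0.5516 -0.0111  0.0507]
(292, 127) [ 0.6087 -0.066   0.052 ] [ 0.6087 -0.066   0.0501]
(41, 333) [0.4011 0.1709 0.031 ] [0.3995 0.1726 0.0291]
[[0.5005 0.0262 0.069 ]
 [0.6449 0.0307 0.069 ]]
gold [[0.39925545 0.17535167 0.031     ]]
```

The wrist view agrees once its brass pixel is taken at the top face (about row 208), giving brass at about (0.546, -0.068). I'll move over it, descend and dwell.

Request:
{"op": "move_arm", "data": {"targets": [-1,0,8,0,0,0,0,0,0,0,0,0,0,27,0,0,0,0,0,25,0,0,0,0,0,14,0,0,0,0]}}

```text
time_s: 9.3
position: [0.5456, -0.0688, 0.0853]
tool_rot: [[-0.999, -0.001, 0.048], [-0.048, 0.001, -0.999], [0.001, -1.0, -0.001]]
ft_force: [-0.3, 0.7, 0.0]
grip_width: -0.0002
```

Request:
{"op": "move_arm", "data": {"targets": [0,0,0,0,0,0,0,0,0,0,0,0,0,0,0,0,0,0,0,0,0,0,0,0,0,0,0,0,0,0]}}

```text
time_s: 9.93
position: [0.5459, -0.0689, 0.0866]
tool_rot: [[-0.999, 0.0, 0.048], [-0.048, -0.0, -0.999], [-0.0, -1.0, 0.0]]
ft_force: [-0.1, -0.3, 0.1]
grip_width: -0.0002
```

Run:
```python
from h import *
im,s=cap('scene','s6.png'); print(s['position'],s['ft_force'])
c=im['pixels'][110:290,190:400];cv2.imwrite('pics/s6z.png',cv2.resize(c[:,:,::-1],None,fx=3.3,fy=3.3))
im,s=cap('wrist','w6.png')
```

```text
[ 0.54594631 -0.06891753  0.08656467] [-0.14319008 -0.3182458   0.0518586 ]
```

View pics/s6z.png

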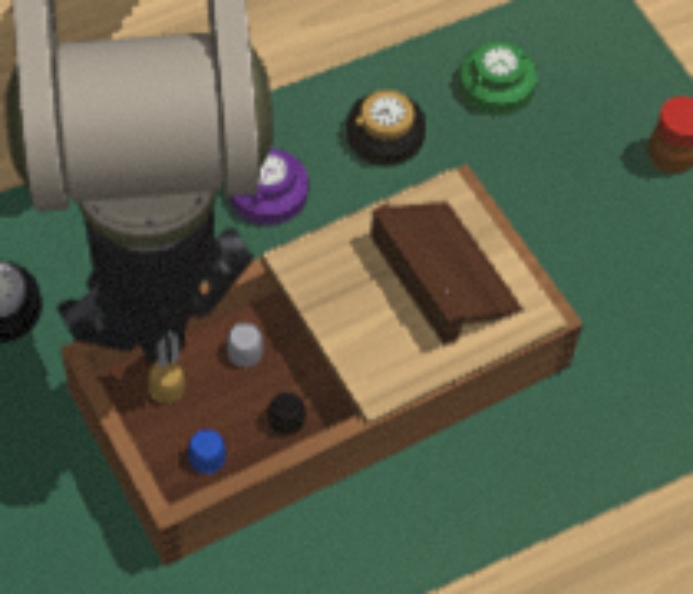

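View pics/w6.png

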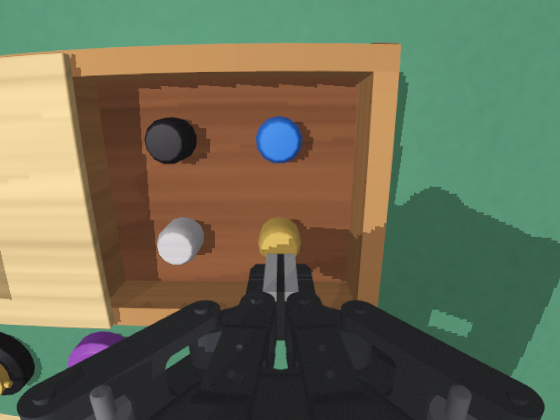

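Request:
{"op": "move_arm", "data": {"targets": [0,3,0,0,0,0,0,0,0,0,0,0,0,0,0,0,0,0,0,0,0,0,0,0,0,0,0,0,0,0]}}

```text
time_s: 10.65
position: [0.5459, -0.0689, 0.0834]
tool_rot: [[-0.999, 0.0, 0.048], [-0.048, -0.0, -0.999], [-0.0, -1.0, 0.0]]
ft_force: [0.5, -1.2, -0.7]
grip_width: 0.0001
```

Request:
{"op": "move_arm", "data": {"targets": [0,0,0,0,0,0,0,0,0,0,0,0,0,0,0,0,0,0,0,0,0,0,0,0,0,0,0,0,0,0]}}

```text
time_s: 11.28
position: [0.5459, -0.0689, 0.0833]
tool_rot: [[-0.999, -0.0, 0.048], [-0.048, 0.0, -0.999], [0.0, -1.0, -0.0]]
ft_force: [-0.9, 0.3, 0.7]
grip_width: 0.0001
```

Run:
```python
from h import *
im,s=load('w6.png')
print(onz(im,s,[(278,138),(180,248),(166,141),(281,245)],.052).round(4))
```

```text
[[ 0.6073 -0.0657  0.052 ]
 [ 0.5437 -0.0128  0.052 ]
 [ 0.6034 -0.008   0.052 ]
 [ 0.5484 -0.0701  0.052 ]]
```

Dwelled about 2 s over the brass die, and every view agrees to a few mm. Next I'll rise and move to the gold watch at about (0.400, 0.175).

Request:
{"op": "move_arm", "data": {"targets": [0,-50,0,0,0,0,0,-50,0,0,0,0,22,0,-42,0,0,0,22,0,-42,0,0,0,22,0,-42,0,0,0]}}

```text
time_s: 11.9
position: [0.473, 0.0549, 0.1835]
tool_rot: [[-0.999, 0.0, 0.047], [-0.047, 0.0, -0.999], [-0.0, -1.0, -0.0]]
ft_force: [0.2, 0.4, 0.0]
grip_width: 0.0
```

Request:
{"op": "move_arm", "data": {"targets": [22,0,-42,0,0,0,22,0,-42,0,0,0,22,0,-40,0,0,0,0,0,0,0,0,0,0,0,0,0,0,0]}}

```text
time_s: 12.52
position: [0.4024, 0.1743, 0.1834]
tool_rot: [[-0.999, 0.001, 0.048], [-0.048, -0.0, -0.999], [-0.001, -1.0, 0.0]]
ft_force: [0.2, -0.5, 0.4]
grip_width: 0.0004
```

Run:
```python
from h import *
im,s=cap('wrist','w7.png'); print(s['position'])
im,s=cap('top','t7.png'); im2,s2=cap('scene','s7.png')
c=im2['pixels'][90:270,210:420];cv2.imwrite('pics/s7z.png',cv2.resize(c[:,:,::-1],None,fx=3.3,fy=3.3))
```

```text
[0.40243487 0.17430257 0.18343563]
```

View pics/w7.png

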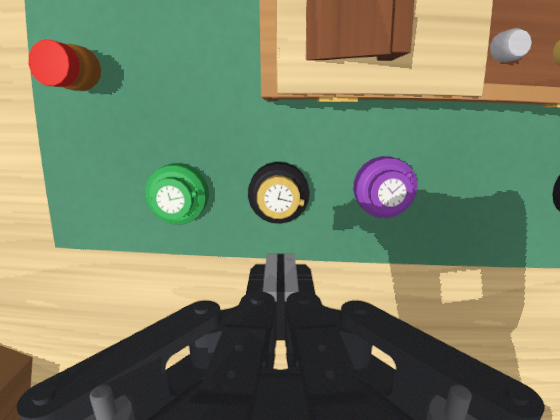

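View pics/s7z.png

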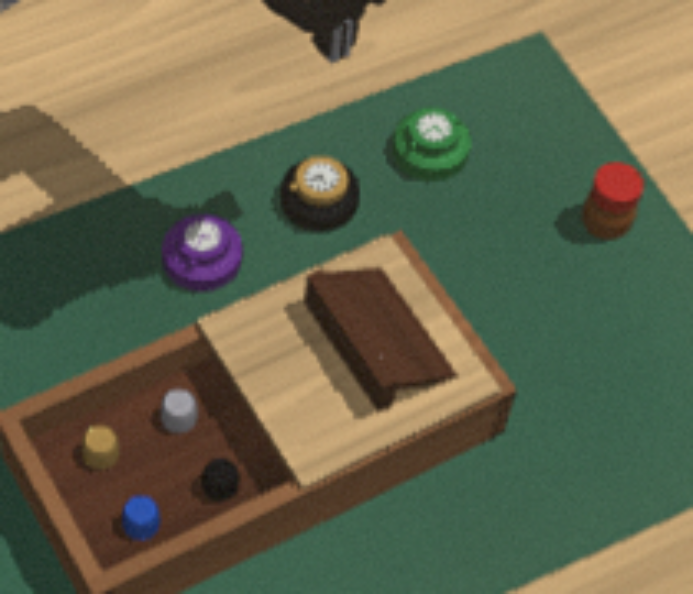

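The gold watch's dial is at wrist pixel (279,198) and the black cushion marks it as the genuine one.

Run:
```python
from h import *
im,s=load('w7.png')
print(onz(im,s,[(279,198)],.031).round(4),depthpts(im,s,[(279,198)]).round(4))
im2,s2=load('s7.png'); print(onz(im2,s2,[np.array((321,177))/3.3+[210,90]-.4],.031).round(4))
```

```text
[[0.4008 0.1744 0.031 ]] [[0.4007 0.1744 0.0304]]
[[0.4006 0.1738 0.031 ]]
```

Request:
{"op": "move_arm", "data": {"targets": [2,40,0,0,0,0,0,35,0,0,0,0,0,25,0,0,0,0,0,12,0,0,0,0,0,5,0,0,0,0]}}

```text
time_s: 13.3
position: [0.4004, 0.1741, 0.0661]
tool_rot: [[-0.999, -0.0, 0.047], [-0.047, -0.0, -0.999], [0.0, -1.0, 0.0]]
ft_force: [-0.6, -0.1, -0.7]
grip_width: -0.0002
```

Request:
{"op": "move_arm", "data": {"targets": [0,0,0,0,0,0,0,0,0,0,0,0,0,0,0,0,0,0,0,0,0,0,0,0,0,0,0,0,0,0]}}

```text
time_s: 13.92
position: [0.4001, 0.1744, 0.0664]
tool_rot: [[-0.999, 0.0, 0.048], [-0.048, 0.0, -0.999], [-0.0, -1.0, -0.0]]
ft_force: [0.0, 0.0, -0.0]
grip_width: -0.0003
```

Request:
{"op": "move_arm", "data": {"targets": [0,0,0,0,0,0,0,0,0,0,0,0,0,0,0,0,0,0,0,0,0,0,0,0,0,0,0,0,0,0]}}

```text
time_s: 14.55
position: [0.4001, 0.1744, 0.0663]
tool_rot: [[-0.999, -0.0, 0.048], [-0.048, 0.0, -0.999], [0.0, -1.0, -0.0]]
ft_force: [-0.2, -0.9, -0.2]
grip_width: 0.0
```

Request:
{"op": "move_arm", "data": {"targets": [0,0,0,0,0,0,0,0,0,0,0,0,0,0,0,0,0,0,0,0,0,0,0,0,0,0,0,0,0,0]}}

```text
time_s: 15.18
position: [0.4001, 0.1744, 0.0663]
tool_rot: [[-0.999, 0.0, 0.048], [-0.048, 0.0, -0.999], [-0.0, -1.0, -0.0]]
ft_force: [-0.1, -0.3, -0.3]
grip_width: -0.0001
```

Run:
```python
from h import *
im,s=cap('scene','s8.png'); print(s['position'],s['ft_force'])
c=im['pixels'][90:270,210:420];cv2.imwrite('pics/s8z.png',cv2.resize(c[:,:,::-1],None,fx=3.3,fy=3.3))
```

```text
[0.40009765 0.17442319 0.06632236] [-0.07210879 -0.25494756 -0.27871035]
```

View pics/s8z.png

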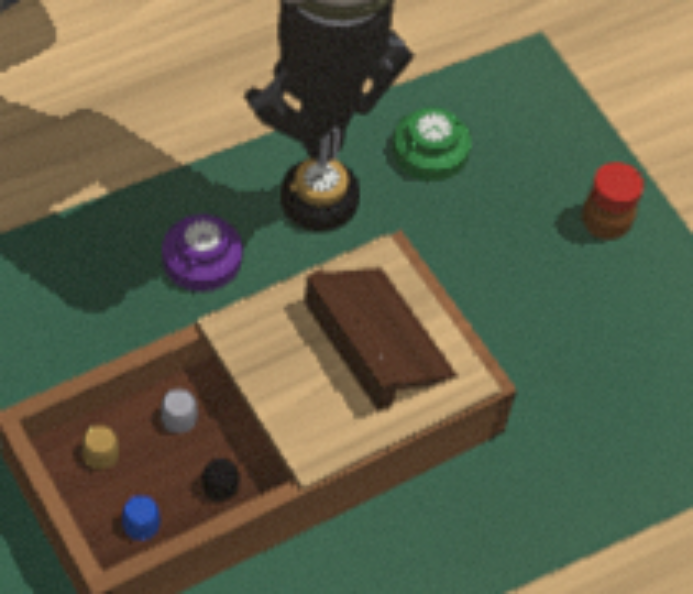

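The tips stand over the gold dial, and I held there about 2 s. I'll rise clear, make a last check and hand in.

Request:
{"op": "move_arm", "data": {"targets": [0,-30,0,0,0,0,0,-40,0,0,0,0,0,-30,0,0,0,0,0,0,0,0,0,0,0,0,0,0,0,0]}}

```text
time_s: 15.85
position: [0.3996, 0.1743, 0.1656]
tool_rot: [[-0.999, -0.001, 0.048], [-0.048, -0.0, -0.999], [0.001, -1.0, 0.0]]
ft_force: [0.5, -0.2, 0.3]
grip_width: -0.0001
```

Run:
```python
from h import *
im,s=cap('scene','s9.png'); a,_=load('s7.png'); b,_=load('scene1.png')
print(s['position'],s['ft_force'],s['time_s'])
# objects seen at start vs now: screwdriver, pot, steel watch, gold
for n,(x0,y0,x1,y1) in dict(screw=(105,255,145,325),pot=(380,132,412,168),steelw=(170,182,210,218),gold=(292,132,323,163)).items():
    f=lambda i:cv2.cvtColor(i['pixels'][y0:y1,x0:x1],cv2.COLOR_RGB2GRAY).astype(np.float32)
    print(n,cv2.phaseCorrelate(f(b),f(im)))
print(env.close_job())
```

```text
[0.39959477 0.174333   0.1655631 ] [ 0.4788762  -0.21265009  0.26497994] 15.85
screw ((0.04130378415977276, -0.005034408688260328), 0.9478300978740056)
pot ((0.09511541189703543, -0.1758520457406476), 1.03907302642862)
steelw ((0.03690052219170781, 0.13417859100082197), 1.023866237534417)
gold ((0.050186155707127256, 0.022053925112105688), 1.021046201698482)
the job is handed in; nothing more can be done
None
```

I pushed the cover open, pointed at the brass die, then at the gold-rimmed watch, and handed the job in at about 16 s of the 51 s allowed. No verdict was reported.

- **Cover:** I pushed with the shut fingertips until the end stop resisted at about 32 N. The scene camera shows it open. Its edge measured 3–7 mm short of where I reckon full opening to be, inside the 15 mm allowed but less certain than the force reading.
- **Brass die:** the tips were held about 2 s over it. The grasp point was 42–46 mm above its top and within about 3 mm of the measured middle. Top and scene views put the die within about 3 mm of each other. My first wrist reading was 10 mm off because I had picked the wrong pixel. Corrected, it agreed.
- **Gold watch:** the tips were held about 2 s over it. The grasp point was about 46 mm above the dial and within 1–2 mm of the middle. My first top-view readings of the watch scattered by about 4 mm in y. The later close views agreed within 1 mm.
- **Last checks:** the force on the tool was only noise, and the arm stood clear of everything. The gold watch, steel watch, oil pot and screwdriver had shifted less than 0.25 pixel since the start. I only judged by eye that the dies stayed put; I did not measure them at the end.

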